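# Put the mixed-up stock back on its own trays

## Robot

A 7-joint arm with a two-finger parallel gripper is mounted at the origin on the work surface; the furniture and walls round the work are solid. World frame = base frame: x ahead of the robot, y to its left, z up, the work surface at z = 0. Lengths are in m, angles in rad, forces in N, time in s.
With the tool pointing down it reaches from about 0.35 to 0.9 m from the base axis. Payload 8.1 kg.
Tool frame: the origin (TCP) lies at the very end of the fingers, on their centre line; the grasp point (between the pads) lies grip_point_offset behind it (grip_point_offset is the distance from the TCP to the grasp point, in m); z points along the fingers, y is the direction in which the jaws open and shut (so a half turn about z gives the same grasp; the last joint's range is limited). The gripper opens to 92 mm and grips with 3 to 60 N. Pads are 19 mm wide; open, the fingers measure 130 mm over their backs; the gripper's body (75 mm by 190 mm) begins 47 mm behind the grasp point.
Start: joints at [1.176, 0.434, 0.025, 1.573, -0.012, 1.134, -0.075], TCP at [0.18, -0.599, 0.227] pointing down, gripper open.
Joint ranges: [-2.62, 2.62], [-0.44, 2.09], [-1.27, 1.32], [0.08, 2.57], [-1.32, 4.46], [0.12, 2], [-2.74, 2.74]. Speed limits (rad/s): [2.22, 2.22, 3.01, 3.01, 3.14, 3.14, 3.14].

## Interface

Orientations are given as a rotation vector (axis times angle).
In Python, from cell import * gives the robot as it stands.
- The arm moves only by the tool drive_tool, never from a script. Its argument "increments" is a list of rows, each an object of numbers: "grip": the gripper's target within -1 to 1 (shut at 1, half-way at 0, fully open at -1); "tx", "ty", "tz": the shift along the world's x, y, z normalised to -1 to 1, where 1 is 400 mm; "turn": the turn about the world's z normalised to -1 to 1, where 1 is 60 degrees. In form: [{"grip": .., "tx": .., "ty": .., "tz": .., "turn": ..}, ...]. A call has 1 to 20 rows; each row is the pose to reach, as a shift and turn from the pose measured when the call began; what a row does not reach only later rows make up. A row lasts 1/10 s, in which the tool goes at most 50 mm and 8.59 degrees, less where a joint would pass 70% of its speed; a pose out of reach is approached as far as the arm can. A call with a number of a shift or a turn outside -1 to 1 is refused whole. A call with a gripper value outside its range is refused whole. The fingers move at their own pace and stop on an object; "newtons" is the grip in N (left out, the last holds). Time passes only in rows, so rows that repeat a pose let the fingers close. It gives the time, the measured TCP pose, the force and the opening at its end, in the units of the state.
- observe(): the state, without advancing time (a new reading comes with each control period).
- get_image(name): name is "side" or "top"; returns the picture (400x640x3 uint8, red, green, blue); there is no depth.
- camera_info(name): a dict with "fx", "fy", "cx", "cy" (pixels), "distortion" ([k1, k2, p1, p2, k3] as OpenCV has them; the pictures are not rectified), "eye" and "rotation" of the camera in the world. Camera axes: x right, y down, z forward; pixel columns grow to the right and rows downward; lengths in m; the calibration is good to about 2 mm. A picture is of the moment at which its call begins. camera_info takes no time and is no camera call.
- sign_off(): hands the job in, once; it reports no verdict.
The state is a dict: "clock": time; "joints": joint angles; "dq": joint speeds; "joint_efforts": joint torques, N m; "position": TCP position; "ee_rot": TCP orientation; "force": force on the tool from outside, world axes, zero at the start; "ft_torque": the same for the moment, N m; "width": opening from 0.0 (shut) to 1.0 (fully open).
Only numpy, scipy, OpenCV 4.12 (cv2) and the standard library are available. Lean on these libraries where they do the work, as an engineer would, in place of code of your own. Each camera call takes 0.05 s, during which the arm holds its last target. There are 200 camera calls.

## Task

The four goods on the round trays have been mixed up: put each one upright in the middle of its own tray - the red box on the red tray, the blue box on the blue, the buff tag block on the brown and the cream egg cup on the white. Never set any of them down on the bare bench; the empty black tray is there to park something on, and must not keep any of them at the end. Leave the clear shaker standing where it is.

Things in the scene. Friction and masses are not known exactly. Their poses are not given: they have to be found in the camera images.
- red_box: red card box with a white label, 102 (x) x 64 (y) x 45 (z) mm, about 0.12 kg, loose; origin at the centre of its underside, x along its length, z up. It lies on one of the trays (a like box far to the right, out of reach, is not meant). Grip it across the 64 mm sides
- blue_box: blue card box with a white label, 72 (x) x 51 (y) x 35 (z) mm, about 0.12 kg, loose; origin at the centre of its underside, x along its length, z up. It lies on one of the trays (a like box far to the right, out of reach, is not meant). Grip it across the 51 mm sides
- tag_block: flat block of buff luggage tags with a thin red-brown band, 95 (x) x 48 (y) x 19 (z) mm, about 0.05 kg, loose; origin at the centre of its underside, x along its length, z up. Grip it across the 48 mm sides
- egg_cup: cream-white egg cup with a gold rim, round, 49 mm across and 62 mm tall, about 0.06 kg, loose; origin at the centre of its foot, z up. Its bowl, 42 to 62 mm above the foot, can be gripped across from any side (about 48 mm)
- tray_red: fixed round red tray, outside diameter 156 mm, inside diameter about 148 mm; its flat floor is 8 mm above the bench and its rim 15 mm above the bench; origin at its centre, on the bench; z up
- tray_blue: fixed round blue tray, outside diameter 156 mm, inside diameter about 148 mm; its flat floor is 8 mm above the bench and its rim 15 mm above the bench; origin at its centre, on the bench; z up
- tray_brown: fixed round dark brown tray, outside diameter 156 mm, inside diameter about 148 mm; its flat floor is 8 mm above the bench and its rim 15 mm above the bench; origin at its centre, on the bench; z up
- tray_white: fixed round white tray, outside diameter 156 mm, inside diameter about 148 mm; its flat floor is 8 mm above the bench and its rim 15 mm above the bench; origin at its centre, on the bench; z up
- tray_black: fixed round black tray, empty at the start, outside diameter 156 mm, inside diameter about 148 mm; its flat floor is 8 mm above the bench and its rim 15 mm above the bench; origin at its centre, on the bench; z up
- shaker: small clear shaker with a grey perforated top, 44 mm across, 90 mm tall, loose, standing on the bench between the trays; origin at the centre of its foot. It is to be left standing where it is
There are look-alikes about, which are no part of the job. Leave any green or orange look-alike of the egg_cup alone.

How it is judged:
At the end, for the whole second after the job is handed in: Each of the four goods stands upright (within 0.1 rad) and at rest on the floor of its own tray, its centre within 15 mm of the tray's centre (so the black tray is left without them), and the shaker is within 20 mm of where it stood (horizontal distance between red_box and tray_red below 0.015 m and z of red_box in the frame of tray_red below 0.012 m and angle between each of red_box, blue_box, tag_block, egg_cup's own z axis and vertical below 0.1 rad and linear speed of each of red_box, blue_box, tag_block, egg_cup below 0.02 m/s and angular speed of each of red_box, blue_box, tag_block, egg_cup below 0.2 rad/s and horizontal distance between blue_box and tray_blue below 0.015 m and z of blue_box in the frame of tray_blue below 0.012 m and horizontal distance between tag_block and tray_brown below 0.015 m and z of tag_block in the frame of tray_brown below 0.012 m and horizontal distance between egg_cup and tray_white below 0.015 m and z of egg_cup in the frame of tray_white below 0.012 m and distance of shaker from where it was at the start of the episode below 0.02 m); the robot touches nothing.
It fails at once if one of the goods is set down on the bare bench (height (world z) of any of red_box, blue_box, tag_block, egg_cup below 0.004 m).
It fails at once if the shaker is knocked over or moved by more than 20 mm (distance of shaker from where it was at the start of the episode above 0.02 m or angle between shaker's own z axis and vertical above 0.5 rad).
It also fails if it takes over 141 s, if anything falls off the work surface, if the arm or the gripper's body presses on something with over 40 N, if the wrist force passes 120 N, or if a joint passes its speed limit or range.

## Working session

There is one attempt and no reset: what is moved stays moved. The work goes in short steps, Python scripts to look and compute and a tool call to move; the robot and the scene stay as the last step left them, time stands still between calls to the robot, and variables do not carry over. Pictures are saved under pics/ and viewed, about 12 in all and at most 16, crops included, and the job is handed in when it is done.

Besides the shell and the picture viewer there is one more tool, called after "Request:" as a command line: name --argument value ..., lists and objects as JSON in quotes. drive_tool: Moves the arm, as the interface text tells. Its arguments: {"type":"object","properties":{"increments":{"type":"array","items":{"type":"object","properties":{"grip":{"type":"number"},"tx":{"type":"number"},"ty":{"type":"number"},"tz":{"type":"number"},"turn":{"type":"number"}}}},"newtons":{"type":"number"}},"required":["increments"]}

```bash
ls; mkdir -p pics; python3 - <<'E'
from cell import *
import cv2
for n in ("top","side"):
    im=get_image(n); cv2.imwrite(f"pics/{n}0.png",im[:,:,::-1]); print(n,camera_info(n))
s=observe(); print(s); 
try: print(grip_point_offset)
except Exception as e: print(e)
E
```

```text
pics
top {'fx': 366.4546268311358, 'fy': 366.4546268311358, 'cx': 318.3710176093925, 'cy': 198.59398551608038, 'distortion': array([-0.01988413,  0.        ,  0.        ,  0.        ,  0.        ]), 'eye': array([0.34946996, 0.01779443, 1.20057056]), 'rotation': array([-2.14679201,  2.19904416, -0.0878928 ])}
side {'fx': 406.9948955633702, 'fy': 406.9948955633702, 'cx': 315.4324200935009, 'cy': 197.9158795255485, 'distortion': array([0.01074437, 0.        , 0.        , 0.        , 0.        ]), 'eye': array([-0.04392277,  0.99255324,  0.61513494]), 'rotation': array([-0.57129448,  2.42729328, -1.45911391])}
{'clock': 0.1, 'joints': array([ 1.1763659 ,  0.43517968,  0.02497514,  1.57402008, -0.0116033 ,
        1.13401592, -0.07509209]), 'dq': array([ 0.00225697, -0.0006088 ,  0.00167598, -0.00189856, -0.00049496,
       -0.00030876,  0.00055411]), 'joint_efforts': array([ 4.21479723e-03, -6.69124103e+01,  9.88352560e-01, -3.15140784e+01,
       -6.05646428e-02,  3.74656159e-02,  4.15887450e-05]), 'position': array([ 0.17962742, -0.59813484,  0.22600169]), 'ee_rot': array([-3.10680046e+00, -4.56472127e-01,  5.41196956e-04]), 'force': array([ 0.88642238,  0.40274639, -0.06953329]), 'ft_torque': array([0.01386387, 0.00217415, 0.0642579 ]), 'width': 1.000395229494903}
0.0188
```

View pics/top0.png

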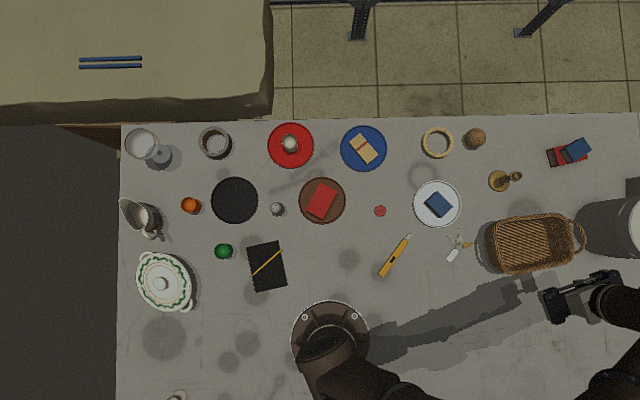

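View pics/side0.png

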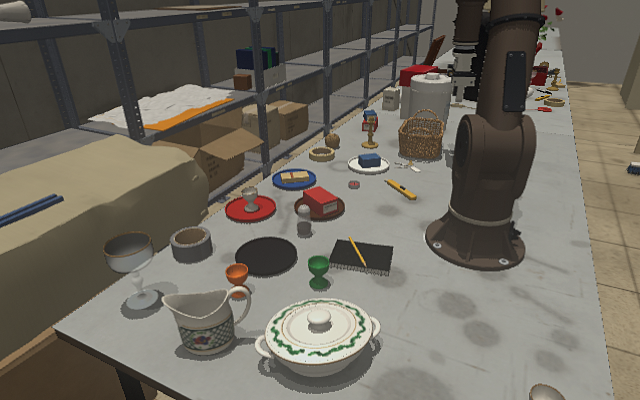

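Top view: the red tray (291,145) holds the egg cup, blue (363,148) the tags, brown (322,201) the red box and white (437,203) the blue box. Black (235,200) is empty and the shaker is at (277,209). The goods form a 4-cycle, so I'll park the red box on black, then place tags, blue box, egg cup and red box in that order.

```bash
cat > h.py <<'E'
from cell import *
import cv2, numpy as np
from scipy.spatial.transform import Rotation as R
def cast(name,px,z):
    c=camera_info(name); K=np.array([[c['fx'],0,c['cx']],[0,c['fy'],c['cy']],[0,0,1]])
    p=cv2.undistortPoints(np.float64(px).reshape(-1,1,2),K,c['distortion'])[:,0]
    d=np.c_[p,np.ones(len(p))]@R.from_rotvec(c['rotation']).as_matrix().T
    return c['eye']+d*((z-c['eye'][2])/d[:,2])[:,None]
def blob(mask,box):
    """largest contour inside box (u0,v0,u1,v1)"""
    m=np.zeros(mask.shape,np.uint8); u0,v0,u1,v1=box; m[v0:v1,u0:u1]=mask[v0:v1,u0:u1]
    cs,_=cv2.findContours(m,cv2.RETR_EXTERNAL,cv2.CHAIN_APPROX_NONE)
    return max(cs,key=cv2.contourArea)[:,0].astype(float)
def rect(name,px,z):
    """centre, (long,short) mm, yaw of the long side"""
    w=cast(name,px,z)[:,:2]; (c,s,a)=cv2.minAreaRect(np.float32(w*1000))
    if s[0]<s[1]: s=s[::-1]; a+=90
    return np.round(c,1),np.round(s,1),(a+90)%180-90
def circ(name,px,z):
    w=cast(name,px,z)[:,:2]*1000; h=cv2.convexHull(np.float32(w))
    (c,s,a)=cv2.fitEllipse(h); return np.round(c,1),np.round(s,1)
E
python3 - <<'E'
from h import *
im=cv2.imread('pics/top0.png'); hsv=cv2.cvtColor(im,cv2.COLOR_BGR2HSV).astype(int); H,S,V=hsv[...,0],hsv[...,1],hsv[...,2]
red=((H<8)|(H>172))&(S>150); blue=(H>95)&(H<125)&(S>90)
for p in [(310,201),(322,190),(300,201),(352,150),(365,148),(437,203),(418,203),(437,212),(235,200),(400,190),(330,165)]: print(p,hsv[p[1],p[0]])
T={}
T['red']=circ('top',blob(red,(260,115,320,172)),.015)
T['blue']=circ('top',blob(blue,(335,118,392,178)),.015)
T['brown']=circ('top',blob((S>70),(295,173,350,230)),.015)
T['white']=circ('top',blob((V>165)|blue,(408,175,468,232)),.015)
T['black']=circ('top',blob(V<70,(205,172,262,228)),.015)
for k,v in T.items(): print(k,v)
print('redbox',rect('top',blob(red&(V>110),(295,173,350,230)),.053))
print('bluebox',rect('top',blob(blue,(408,175,468,232)),.043))
print('tag',rect('top',blob((H<30)&(S>40)&(V>90),(335,118,392,178)),.027))
cr=im[110:240,200:475]; cv2.imwrite('pics/crop0.png',cv2.resize(cr,None,fx=2.9,fy=2.9,interpolation=cv2.INTER_CUBIC))
E
```

```text
(310, 201) [  2 183 152]
(322, 190) [  2 179 145]
(300, 201) [ 10 125  92]
(352, 150) [111 161 106]
(365, 148) [ 19 111 152]
(437, 203) [106 119  92]
(418, 203) [ 78   8 163]
(437, 212) [108  97  79]
(235, 200) [170  59  39]
(400, 190) [ 25  28 119]
(330, 165) [ 22  30 127]
red (array([635.4, 114. ]), array([152.5, 153.1]))
blue (array([ 618.9, -126.4]), array([152.1, 153.2]))
brown (array([449.3,  14.7]), array([153.7, 154.9]))
white (array([ 419.4, -373.4]), array([ 97.9, 131.6]))
black (array([456.6, 300.2]), array([153.2, 157.3]))
redbox (array([445.7,  16.3]), array([99.3, 61.1]), -29.864765167236328)
bluebox (array([ 425.2, -355. ]), array([68.6, 47.7]), 42.69576644897461)
tag (array([ 614.5, -124.8]), array([93.9, 48.2]), 38.0217170715332)
```

View pics/crop0.png

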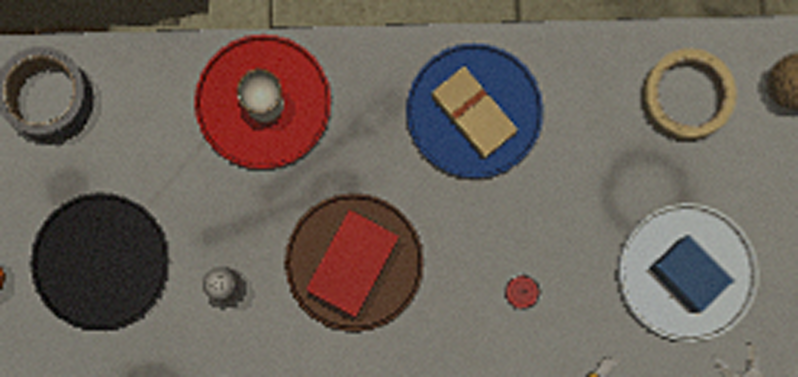

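The crop confirms the yaws: red box about -30°, tags +38°, blue box about +43°. The white tray fit failed, so I'll redo it, together with the egg cup and shaker.

```bash
python3 - <<'E'
from h import *
im=cv2.imread('pics/top0.png'); hsv=cv2.cvtColor(im,cv2.COLOR_BGR2HSV).astype(int); H,S,V=hsv[...,0],hsv[...,1],hsv[...,2]
print('row203 V,S',[(u,V[203,u],S[203,u]) for u in list(range(410,418))+list(range(456,468))])
for t in (135,145): print('white',circ('top',blob((V>t)&(S<30),(408,175,468,232)),.015))
print('egg nonred rect px',blob((S<130),(272,125,310,165)).min(0),blob((S<130),(272,125,310,165)).max(0))
for n,m in (('bright',(V>140)&(S<110)),('S<130',(S<130))):
    b=blob(m,(272,125,310,165)); (c,s,a)=cv2.fitEllipse(np.float32(b)); print(n,c,s,cast('top',c,.07))
for v in range(130,164,2): print(v,' '.join(f'{S[v,u]}/{V[v,u]}' for u in range(278,306,2)))
print('shaker',cast('top',(276.3,208),.09), cast('side',(304,232),.01))
print('side egg rim',cast('side',(251,189),.07))
E
```

```text
row203 V,S [(410, np.int64(123), np.int64(23)), (411, np.int64(120), np.int64(23)), (412, np.int64(61), np.int64(38)), (413, np.int64(93), np.int64(16)), (414, np.int64(177), np.int64(9)), (415, np.int64(172), np.int64(10)), (416, np.int64(166), np.int64(3)), (417, np.int64(164), np.int64(6)), (456, np.int64(165), np.int64(8)), (457, np.int64(170), np.int64(8)), (458, np.int64(158), np.int64(10)), (459, np.int64(100), np.int64(28)), (460, np.int64(134), np.int64(11)), (461, np.int64(148), np.int64(17)), (462, np.int64(123), np.int64(25)), (463, np.int64(127), np.int64(28)), (464, np.int64(119), np.int64(28)), (465, np.int64(121), np.int64(25)), (466, np.int64(127), np.int64(26)), (467, np.int64(124), np.int64(21))]
white (array([ 429.2, -360.8]), array([153.7, 154.7]))
white (array([ 426.4, -357.2]), array([142.5, 155.3]))
egg nonred rect px [282. 134.] [297. 152.]
bright (289.3547058105469, 142.8724822998047) (8.350908279418945, 9.29634952545166) [[0.62719346 0.1116167  0.07      ]]
S<130 (289.5926818847656, 142.55908203125) (14.156835556030273, 18.262981414794922) [[0.62817709 0.11
[... 1335 characters left out ...]
145 206/150 198/147 201/151 204/139 171/73 183/78 195/123 193/123 196/121 216/139 204/140 198/144 195/149
156 201/147 208/145 202/143 193/149 200/149 202/149 197/150 196/147 199/146 203/146 191/147 194/146 202/145 198/148
158 204/145 197/145 200/145 201/146 200/148 194/147 194/147 201/147 193/149 203/146 203/147 196/147 191/147 199/145
160 200/145 203/151 190/149 208/145 220/144 199/145 200/148 207/144 198/147 195/149 205/143 214/142 187/149 204/146
162 197/158 201/147 207/144 205/143 201/146 192/149 205/142 203/142 192/149 194/146 204/145 199/146 197/146 200/140
shaker [[0.42186593 0.15299153 0.09      ]] [[0.42074746 0.16573254 0.01      ]]
side egg rim [[0.63245733 0.10613089 0.07      ]]
```

Request:
drive_tool --increments '[{"grip": -0.75, "tz": 0.3}, {"grip": -0.75, "tz": 0.3}, {"grip": -0.75, "tz": 0.3}, {"grip": -0.75, "tx": 0.33, "ty": 0.77, "tz": 0.3, "turn": 1}, {"grip": -0.75, "tx": 0.33, "ty": 0.77, "tz": 0.3, "turn": 1}, {"grip": -0.75, "tx": 0.33, "ty": 0.77, "tz": 0.3, "turn": 1}, {"grip": -0.75, "tx": 0.33, "ty": 0.77, "tz": 0.3, "turn": 1}, {"grip": -0.75, "tx": 0.33, "ty": 0.77, "tz": 0.3, "turn": 1}, {"grip": -0.75, "tx": 0.33, "ty": 0.77, "tz": 0.3, "turn": 1}, {"grip": -0.75, "tx": 0.33, "ty": 0.77, "tz": 0.3, "turn": 1}, {"grip": -0.75, "tx": 0.33, "ty": 0.77, "tz": 0.3, "turn": 1}, {"grip": -0.75, "tx": 0.33, "ty": 0.77, "tz": 0.3, "turn": 1}, {"grip": -0.75, "tx": 0.33, "ty": 0.77, "tz": 0.3, "turn": 1}]' --newtons 20

```text
invalid input
```

Request:
drive_tool --increments '[{"grip": -0.75, "tx": 0.0, "ty": 0.0, "tz": 0.3, "turn": 0.0}, {"grip": -0.75, "tx": 0.0, "ty": 0.0, "tz": 0.3, "turn": 0.0}, {"grip": -0.75, "tx": 0.0, "ty": 0.0, "tz": 0.3, "turn": 0.0}]' --newtons 20

```text
clock: 0.4
position: [0.18, -0.5993, 0.3509]
ee_rot: [3.104, 0.456, 0.002]
force: [0.6, -1.0, 0.2]
width: 0.881
```

Request:
drive_tool --increments '[{"grip": -0.75, "tx": 0.33, "ty": 0.77, "tz": 0.0, "turn": 1.0}, {"grip": -0.75, "tx": 0.33, "ty": 0.77, "tz": 0.0, "turn": 1.0}, {"grip": -0.75, "tx": 0.33, "ty": 0.77, "tz": 0.0, "turn": 1.0}, {"grip": -0.75, "tx": 0.33, "ty": 0.77, "tz": 0.0, "turn": 1.0}, {"grip": -0.75, "tx": 0.33, "ty": 0.77, "tz": 0.0, "turn": 1.0}, {"grip": -0.75, "tx": 0.33, "ty": 0.77, "tz": 0.0, "turn": 1.0}, {"grip": -0.75, "tx": 0.33, "ty": 0.77, "tz": 0.0, "turn": 1.0}, {"grip": -0.75, "tx": 0.33, "ty": 0.77, "tz": 0.0, "turn": 1.0}, {"grip": -0.75, "tx": 0.33, "ty": 0.77, "tz": 0.0, "turn": 1.0}, {"grip": -0.75, "tx": 0.33, "ty": 0.77, "tz": 0.0, "turn": 1.0}]'

```text
clock: 1.4
position: [0.3113, -0.2924, 0.3506]
ee_rot: [2.464, 1.944, 0.004]
force: [0.3, -0.0, -0.2]
width: 0.873
```

Request:
drive_tool --increments '[{"grip": -0.75, "tx": 0.336, "ty": 0.772, "tz": -0.45, "turn": 1.0}, {"grip": -0.75, "tx": 0.336, "ty": 0.772, "tz": -0.45, "turn": 1.0}, {"grip": -0.75, "tx": 0.336, "ty": 0.772, "tz": -0.45, "turn": 1.0}, {"grip": -0.75, "tx": 0.336, "ty": 0.772, "tz": -0.45, "turn": 1.0}, {"grip": -0.75, "tx": 0.336, "ty": 0.772, "tz": -0.45, "turn": 1.0}, {"grip": -0.75, "tx": 0.336, "ty": 0.772, "tz": -0.45, "turn": 1.0}, {"grip": -0.75, "tx": 0.336, "ty": 0.772, "tz": -0.45, "turn": 1.0}, {"grip": -0.75, "tx": 0.336, "ty": 0.772, "tz": -0.45, "turn": 1.0}, {"grip": -0.75, "tx": 0.336, "ty": 0.772, "tz": -0.45, "turn": 1.0}, {"grip": -0.75, "tx": 0.336, "ty": 0.772, "tz": -0.45, "turn": 1.0}]'

```text
clock: 2.4
position: [0.4457, 0.0155, 0.17]
ee_rot: [-1.165, -2.917, -0.005]
force: [0.4, -1.5, -1.0]
width: 0.873
```

Request:
drive_tool --increments '[{"grip": -0.75, "tx": 0.0, "ty": 0.0, "tz": -0.1, "turn": 0.227}, {"grip": -0.75, "tx": 0.0, "ty": 0.0, "tz": -0.1, "turn": 0.227}, {"grip": -0.75, "tx": 0.0, "ty": 0.0, "tz": -0.1, "turn": 0.227}, {"grip": -0.75, "tx": 0.0, "ty": 0.0, "tz": -0.1, "turn": 0.227}]'

```text
clock: 2.8
position: [0.4462, 0.0141, 0.1306]
ee_rot: [0.82, 3.033, 0.005]
force: [-0.1, 0.2, 0.3]
width: 0.877
```

```bash
python3 - <<'E'
from h import *
s=observe(); print(s['position'],R.from_rotvec(s['ee_rot']).as_matrix().round(3),s['joints'].round(2))
a=get_image('top'); b=get_image('side')
f=lambda x:cv2.resize(x,(400,300),interpolation=cv2.INTER_CUBIC)
cv2.imwrite('pics/p1.png',np.hstack([f(a[130:280,220:420]),f(b[140:290,180:380])])[:,:,::-1])
E
```

```text
[0.4461741  0.01407229 0.13058665] [[-0.864  0.504  0.001]
 [ 0.504  0.864  0.003]
 [ 0.001  0.003 -1.   ]] [ 0.42  0.35 -0.7   2.07  0.31  0.82  0.58]
```

View pics/p1.png

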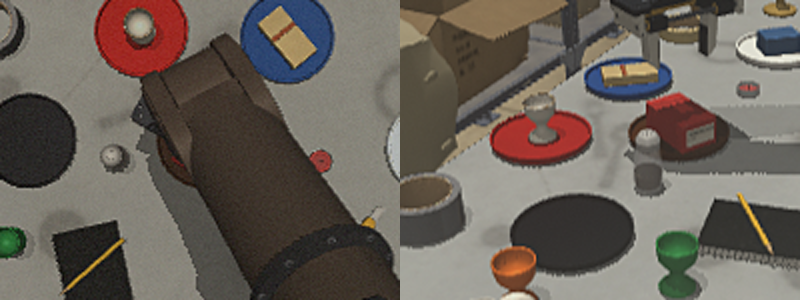

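Request:
drive_tool --increments '[{"grip": -0.75, "tx": 0.0, "ty": 0.005, "tz": -0.1, "turn": 0.0}, {"grip": -0.75, "tx": 0.0, "ty": 0.005, "tz": -0.18, "turn": 0.0}, {"grip": -0.75, "tx": 0.0, "ty": 0.005, "tz": -0.24, "turn": 0.0}, {"grip": -0.75, "tx": 0.0, "ty": 0.005, "tz": -0.28, "turn": 0.0}, {"grip": -0.75, "tx": 0.0, "ty": 0.005, "tz": -0.28, "turn": 0.0}, {"grip": -0.75, "tx": 0.0, "ty": 0.005, "tz": -0.28, "turn": 0.0}]'

```text
clock: 3.5
position: [0.4468, 0.0167, 0.0195]
ee_rot: [0.818, 3.032, 0.005]
force: [-0.3, 0.3, 0.6]
width: 0.879
```

Request:
drive_tool --increments '[{"grip": 0.0, "tx": 0.0, "ty": 0.0, "tz": 0.0, "turn": 0.0}, {"grip": 0.0, "tx": 0.0, "ty": 0.0, "tz": 0.0, "turn": 0.0}, {"grip": 0.0, "tx": 0.0, "ty": 0.0, "tz": 0.0, "turn": 0.0}, {"grip": 0.0, "tx": 0.0, "ty": 0.0, "tz": 0.0, "turn": 0.0}, {"grip": 0.0, "tx": 0.0, "ty": 0.0, "tz": 0.0, "turn": 0.0}, {"grip": 0.0, "tx": 0.0, "ty": 0.0, "tz": 0.0, "turn": 0.0}]' --newtons 15

```text
clock: 4.1
position: [0.4474, 0.0165, 0.0203]
ee_rot: [0.819, 3.03, 0.005]
force: [-1.3, -0.3, 9.3]
width: 0.692
```

Request:
drive_tool --increments '[{"grip": 0.0, "tx": 0.0, "ty": 0.0, "tz": 0.05, "turn": 0.0}, {"grip": 0.0, "tx": 0.0, "ty": 0.0, "tz": 0.12, "turn": 0.0}, {"grip": 0.0, "tx": 0.0, "ty": 0.0, "tz": 0.2, "turn": 0.0}, {"grip": 0.0, "tx": 0.0, "ty": 0.0, "tz": 0.3, "turn": 0.0}, {"grip": 0.0, "tx": 0.0, "ty": 0.0, "tz": 0.4, "turn": 0.0}, {"grip": 0.0, "tx": 0.0, "ty": 0.0, "tz": 0.4, "turn": 0.0}, {"grip": 0.0, "tx": 0.0, "ty": 0.1, "tz": 0.4, "turn": 0.0}, {"grip": 0.0, "tx": 0.005, "ty": 0.2, "tz": 0.4, "turn": 0.0}, {"grip": 0.0, "tx": 0.01, "ty": 0.3, "tz": 0.4, "turn": 0.0}, {"grip": 0.0, "tx": 0.015, "ty": 0.4, "tz": 0.4, "turn": 0.0}, {"grip": 0.0, "tx": 0.02, "ty": 0.5, "tz": 0.4, "turn": 0.0}, {"grip": 0.0, "tx": 0.023, "ty": 0.6, "tz": 0.4, "turn": 0.0}, {"grip": 0.0, "tx": 0.023, "ty": 0.709, "tz": 0.4, "turn": 0.0}, {"grip": 0.0, "tx": 0.023, "ty": 0.709, "tz": 0.4, "turn": 0.0}, {"grip": 0.0, "tx": 0.023, "ty": 0.709, "tz": 0.4, "turn": 0.0}]'

```text
clock: 5.6
position: [0.4557, 0.3008, 0.1795]
ee_rot: [0.815, 3.032, 0.003]
force: [0.1, -0.4, -1.5]
width: 0.69
```

```bash
python3 - <<'E'
from h import *
s=observe(); print(s['position'],s['force'],s['joints'].round(2))
a=get_image('top'); b=get_image('side')
f=lambda x:cv2.resize(x,(400,300),interpolation=cv2.INTER_CUBIC)
cv2.imwrite('pics/p2.png',np.hstack([f(a[130:280,180:380]),f(b[90:315,130:430])])[:,:,::-1])
E
```

```text
[0.45568517 0.30081157 0.17948584] [ 0.06065123 -0.43913684 -1.5388544 ] [-0.13  0.46 -0.76  1.79  0.36  1.04  0.02]
```

View pics/p2.png

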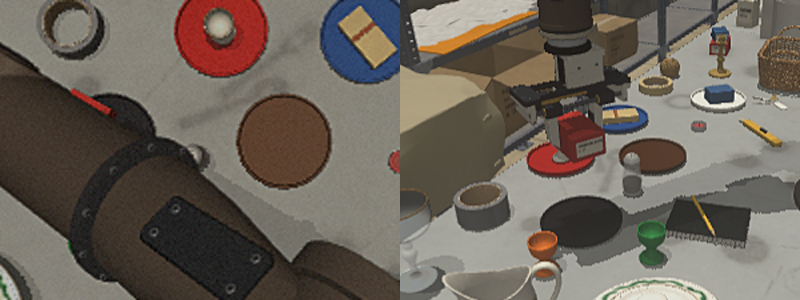

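Request:
drive_tool --increments '[{"grip": 0.0, "tx": 0.002, "ty": -0.001, "tz": -0.1, "turn": 0.0}, {"grip": 0.0, "tx": 0.002, "ty": -0.001, "tz": -0.2, "turn": 0.0}, {"grip": 0.0, "tx": 0.002, "ty": -0.001, "tz": -0.28, "turn": 0.0}, {"grip": 0.0, "tx": 0.002, "ty": -0.001, "tz": -0.34, "turn": 0.0}, {"grip": 0.0, "tx": 0.002, "ty": -0.001, "tz": -0.37, "turn": 0.0}, {"grip": 0.0, "tx": 0.002, "ty": -0.001, "tz": -0.385, "turn": 0.0}, {"grip": 0.0, "tx": 0.002, "ty": -0.001, "tz": -0.395, "turn": 0.0}, {"grip": 0.0, "tx": 0.002, "ty": -0.001, "tz": -0.397, "turn": 0.0}, {"grip": 0.0, "tx": 0.002, "ty": -0.001, "tz": -0.397, "turn": 0.0}]'

```text
clock: 6.6
position: [0.4579, 0.2985, 0.0216]
ee_rot: [0.82, 3.029, 0.003]
force: [-0.3, -0.7, -1.3]
width: 0.694
```

Request:
drive_tool --increments '[{"grip": -0.6, "tx": 0.0, "ty": 0.0, "tz": 0.0, "turn": 0.0}, {"grip": -0.7, "tx": 0.0, "ty": 0.0, "tz": 0.0, "turn": 0.0}, {"grip": -0.7, "tx": 0.0, "ty": 0.0, "tz": 0.0, "turn": 0.0}, {"grip": -0.7, "tx": 0.0, "ty": 0.0, "tz": 0.0, "turn": 0.0}, {"grip": -0.7, "tx": 0.0, "ty": 0.0, "tz": 0.1, "turn": 0.0}, {"grip": -0.7, "tx": 0.0, "ty": 0.0, "tz": 0.2, "turn": 0.0}, {"grip": -0.7, "tx": 0.0, "ty": 0.0, "tz": 0.3, "turn": 0.0}, {"grip": -0.7, "tx": 0.0, "ty": 0.0, "tz": 0.4, "turn": 0.0}, {"grip": -0.7, "tx": 0.0, "ty": 0.0, "tz": 0.5, "turn": 0.0}, {"grip": -0.7, "tx": 0.0, "ty": 0.0, "tz": 0.5, "turn": 0.0}]'

```text
clock: 7.6
position: [0.4596, 0.3009, 0.2271]
ee_rot: [0.818, 3.024, 0.014]
force: [0.3, 0.6, -0.3]
width: 0.853
```

Request:
drive_tool --increments '[{"grip": -0.4, "tx": 0.2, "ty": -0.53, "tz": 0.0, "turn": -1.0}, {"grip": -0.4, "tx": 0.2, "ty": -0.53, "tz": 0.0, "turn": -1.0}, {"grip": -0.4, "tx": 0.2, "ty": -0.53, "tz": 0.0, "turn": -1.0}, {"grip": -0.4, "tx": 0.2, "ty": -0.53, "tz": 0.0, "turn": -1.0}, {"grip": -0.4, "tx": 0.2, "ty": -0.53, "tz": 0.0, "turn": -1.0}, {"grip": -0.4, "tx": 0.2, "ty": -0.53, "tz": 0.0, "turn": -1.0}, {"grip": -0.4, "tx": 0.2, "ty": -0.53, "tz": 0.0, "turn": -1.0}, {"grip": -0.4, "tx": 0.2, "ty": -0.53, "tz": 0.0, "turn": -1.0}, {"grip": -0.4, "tx": 0.2, "ty": -0.53, "tz": 0.0, "turn": -1.0}]'

```text
clock: 8.5
position: [0.5393, 0.0891, 0.2267]
ee_rot: [2.213, 2.213, 0.004]
force: [-0.0, -0.2, 0.1]
width: 0.697
```

Request:
drive_tool --increments '[{"grip": -0.4, "tx": 0.19, "ty": -0.535, "tz": -0.27, "turn": -0.867}, {"grip": -0.4, "tx": 0.19, "ty": -0.535, "tz": -0.27, "turn": -0.867}, {"grip": -0.4, "tx": 0.19, "ty": -0.535, "tz": -0.27, "turn": -0.867}, {"grip": -0.4, "tx": 0.19, "ty": -0.535, "tz": -0.27, "turn": -0.867}, {"grip": -0.4, "tx": 0.19, "ty": -0.535, "tz": -0.27, "turn": -0.867}, {"grip": -0.4, "tx": 0.19, "ty": -0.535, "tz": -0.27, "turn": -0.867}, {"grip": -0.4, "tx": 0.19, "ty": -0.535, "tz": -0.27, "turn": -0.867}, {"grip": -0.4, "tx": 0.19, "ty": -0.535, "tz": -0.27, "turn": -0.867}, {"grip": -0.4, "tx": 0.19, "ty": -0.535, "tz": -0.27, "turn": -0.867}]'

```text
clock: 9.4
position: [0.6156, -0.1231, 0.1193]
ee_rot: [2.956, 1.029, -0.003]
force: [-0.1, 0.6, -0.8]
width: 0.701
```

```bash
python3 - <<'E'
from h import *
s=observe(); print(s['position'],R.from_rotvec(s['ee_rot']).as_matrix().round(3)[:2,0])
a=get_image('top'); b=get_image('side')
f=lambda x:cv2.resize(x,(400,300),interpolation=cv2.INTER_CUBIC)
cv2.imwrite('pics/p3.png',np.hstack([f(a[100:250,200:400]),f(b[100:250,200:400])])[:,:,::-1])
hsv=cv2.cvtColor(a,cv2.COLOR_RGB2HSV).astype(int); H,S,V=hsv[...,0],hsv[...,1],hsv[...,2]
red=((H<8)|(H>172))&(S>150)
print('redbox on black',rect('top',blob(red&(V>110),(205,172,262,228)),.053))
E
```

```text
[ 0.6155764  -0.12308294  0.11931662] [0.784 0.621]
redbox on black (array([456.6, 298.5]), array([99.6, 61.3]), -30.042221069335938)
```

View pics/p3.png

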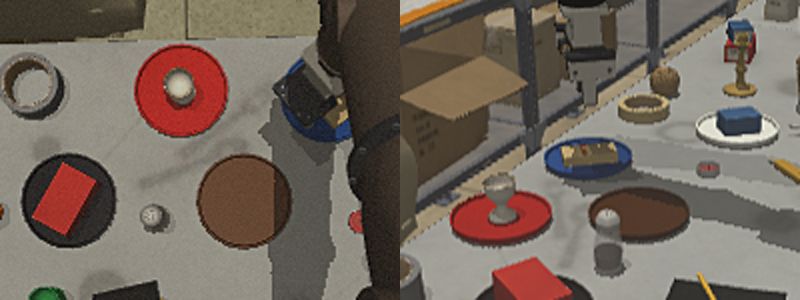

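The red box sits on black at (456.6, 298.5), which agrees with the arm to about 1 mm. Next, the tags.

Request:
drive_tool --increments '[{"grip": -0.4, "tx": 0.0, "ty": -0.005, "tz": -0.1, "turn": 0.0}, {"grip": -0.4, "tx": 0.0, "ty": -0.005, "tz": -0.18, "turn": 0.0}, {"grip": -0.4, "tx": 0.0, "ty": -0.005, "tz": -0.23, "turn": 0.0}, {"grip": -0.4, "tx": 0.0, "ty": -0.005, "tz": -0.255, "turn": 0.0}, {"grip": -0.4, "tx": 0.0, "ty": -0.005, "tz": -0.267, "turn": 0.0}, {"grip": -0.4, "tx": 0.0, "ty": -0.005, "tz": -0.268, "turn": 0.0}, {"grip": -0.4, "tx": 0.0, "ty": -0.005, "tz": -0.268, "turn": 0.0}]'

```text
clock: 10.2
position: [0.6164, -0.1256, 0.0133]
ee_rot: [2.956, 1.025, -0.001]
force: [0.1, -0.1, 0.4]
width: 0.697
```

Request:
drive_tool --increments '[{"grip": 0.3, "tx": 0.0, "ty": 0.0, "tz": 0.0, "turn": 0.0}, {"grip": 0.3, "tx": 0.0, "ty": 0.0, "tz": 0.0, "turn": 0.0}, {"grip": 0.3, "tx": 0.0, "ty": 0.0, "tz": 0.0, "turn": 0.0}, {"grip": 0.3, "tx": 0.0, "ty": 0.0, "tz": 0.0, "turn": 0.0}, {"grip": 0.3, "tx": 0.0, "ty": 0.0, "tz": 0.0, "turn": 0.0}]' --newtons 12

```text
clock: 10.7
position: [0.6169, -0.1256, 0.0141]
ee_rot: [2.956, 1.025, 0.001]
force: [-0.6, -0.4, 6.1]
width: 0.522
```

Request:
drive_tool --increments '[{"grip": 0.3, "tx": 0.0, "ty": 0.0, "tz": 0.05, "turn": 0.0}, {"grip": 0.3, "tx": 0.0, "ty": 0.0, "tz": 0.12, "turn": 0.0}, {"grip": 0.3, "tx": 0.0, "ty": 0.0, "tz": 0.2, "turn": 0.0}, {"grip": 0.3, "tx": 0.0, "ty": 0.0, "tz": 0.3, "turn": 0.0}, {"grip": 0.3, "tx": 0.0, "ty": 0.0, "tz": 0.3, "turn": 0.0}, {"grip": 0.3, "tx": -0.07, "ty": 0.06, "tz": 0.3, "turn": 0.0}, {"grip": 0.3, "tx": -0.14, "ty": 0.12, "tz": 0.3, "turn": 0.0}, {"grip": 0.3, "tx": -0.21, "ty": 0.18, "tz": 0.3, "turn": 0.0}, {"grip": 0.3, "tx": -0.28, "ty": 0.24, "tz": 0.3, "turn": 0.0}, {"grip": 0.3, "tx": -0.35, "ty": 0.3, "tz": 0.3, "turn": 0.0}, {"grip": 0.3, "tx": -0.419, "ty": 0.351, "tz": 0.3, "turn": 0.0}, {"grip": 0.3, "tx": -0.419, "ty": 0.351, "tz": 0.3, "turn": 0.0}, {"grip": 0.3, "tx": -0.419, "ty": 0.351, "tz": 0.3, "turn": 0.0}]'

```text
clock: 12.0
position: [0.4491, 0.0149, 0.1341]
ee_rot: [2.955, 1.027, 0.001]
force: [0.4, -0.8, -0.0]
width: 0.523
```

Request:
drive_tool --increments '[{"grip": 0.3, "tx": 0.0, "ty": 0.0, "tz": -0.1, "turn": 0.0}, {"grip": 0.3, "tx": 0.0, "ty": 0.0, "tz": -0.18, "turn": 0.0}, {"grip": 0.3, "tx": 0.0, "ty": 0.0, "tz": -0.24, "turn": 0.0}, {"grip": 0.3, "tx": 0.0, "ty": 0.0, "tz": -0.275, "turn": 0.0}, {"grip": 0.3, "tx": 0.0, "ty": 0.0, "tz": -0.292, "turn": 0.0}, {"grip": 0.3, "tx": 0.0, "ty": 0.0, "tz": -0.301, "turn": 0.0}, {"grip": 0.3, "tx": 0.0, "ty": 0.0, "tz": -0.302, "turn": 0.0}, {"grip": 0.3, "tx": 0.0, "ty": 0.0, "tz": -0.302, "turn": 0.0}]'

```text
clock: 12.8
position: [0.4499, 0.0147, 0.0137]
ee_rot: [2.955, 1.026, 0.003]
force: [-0.2, -0.1, -0.7]
width: 0.522
```

Request:
drive_tool --increments '[{"grip": -0.3, "tx": 0.0, "ty": 0.0, "tz": 0.0, "turn": 0.0}, {"grip": -0.3, "tx": 0.0, "ty": 0.0, "tz": 0.0, "turn": 0.0}, {"grip": -0.3, "tx": 0.0, "ty": 0.0, "tz": 0.0, "turn": 0.0}, {"grip": -0.3, "tx": 0.0, "ty": 0.0, "tz": 0.0, "turn": 0.0}, {"grip": -0.3, "tx": 0.0, "ty": 0.0, "tz": 0.1, "turn": 0.0}, {"grip": -0.3, "tx": 0.0, "ty": 0.0, "tz": 0.2, "turn": 0.0}, {"grip": -0.3, "tx": 0.0, "ty": 0.0, "tz": 0.3, "turn": 0.0}, {"grip": -0.3, "tx": 0.0, "ty": 0.0, "tz": 0.4, "turn": 0.0}, {"grip": -0.3, "tx": 0.0, "ty": 0.0, "tz": 0.4, "turn": 0.0}]'

```text
clock: 13.7
position: [0.4529, 0.0153, 0.1786]
ee_rot: [2.953, 1.025, 0.016]
force: [0.0, 0.5, -0.3]
width: 0.651
```

Request:
drive_tool --increments '[{"grip": -0.4, "tx": -0.069, "ty": -0.926, "tz": 0.0, "turn": 0.073}, {"grip": -0.4, "tx": -0.069, "ty": -0.926, "tz": 0.0, "turn": 0.073}, {"grip": -0.4, "tx": -0.069, "ty": -0.926, "tz": 0.0, "turn": 0.073}, {"grip": -0.4, "tx": -0.069, "ty": -0.926, "tz": 0.0, "turn": 0.073}, {"grip": -0.4, "tx": -0.069, "ty": -0.926, "tz": 0.0, "turn": 0.073}, {"grip": -0.4, "tx": -0.069, "ty": -0.926, "tz": 0.0, "turn": 0.073}, {"grip": -0.4, "tx": -0.069, "ty": -0.926, "tz": 0.0, "turn": 0.073}, {"grip": -0.4, "tx": -0.069, "ty": -0.926, "tz": -0.15, "turn": 0.073}, {"grip": -0.4, "tx": -0.069, "ty": -0.926, "tz": -0.15, "turn": 0.073}, {"grip": -0.4, "tx": -0.069, "ty": -0.926, "tz": -0.15, "turn": 0.073}, {"grip": -0.4, "tx": -0.069, "ty": -0.926, "tz": -0.15, "turn": 0.073}]'

```text
clock: 14.8
position: [0.4259, -0.3537, 0.1191]
ee_rot: [2.911, 1.14, 0.017]
force: [0.6, 0.3, 0.9]
width: 0.701
```

```bash
python3 - <<'E'
from h import *
s=observe(); print(s['position'],R.from_rotvec(s['ee_rot']).as_matrix().round(3)[:2,0])
a=get_image('top'); b=get_image('side')
f=lambda x:cv2.resize(x,(400,300),interpolation=cv2.INTER_CUBIC)
cv2.imwrite('pics/p4.png',np.hstack([f(a[120:270,300:500]),f(b[60:210,260:460])])[:,:,::-1])
hsv=cv2.cvtColor(a,cv2.COLOR_RGB2HSV).astype(int); H,S,V=hsv[...,0],hsv[...,1],hsv[...,2]
print('tag',rect('top',blob((S>60)&(V>115)&(H>10),(295,173,350,230)),.027))
im=cv2.imread('pics/top0.png'); hsv=cv2.cvtColor(im,cv2.COLOR_BGR2HSV).astype(int); H,S,V=hsv[...,0],hsv[...,1],hsv[...,2]
m=(H>95)&(H<125)&(S>90)
for v in range(188,222,2): print(v,' '.join(f'{V[v,u] if m[v,u] else 0:3d}' for u in range(420,458,2)))
E
```

```text
[ 0.4259196  -0.35372118  0.11909589] [0.734 0.679]
tag (array([450.2,  13.6]), array([94.1, 47.4]), 38.38232421875)
188   0   0   0   0   0   0   0   0   0   0   0   0   0   0   0   0   0   0   0
190   0   0   0   0   0   0   0   0   0   0   0   0   0   0   0   0   0   0   0
192   0   0   0   0   0   0   0   0  70   0   0   0   0   0   0   0   0   0   0
194   0   0   0   0   0   0   0  92  92  96   0   0   0   0   0   0   0   0   0
196   0   0   0   0   0   0  83  94  90  93  90   0   0   0   0   0   0   0   0
198   0   0   0   0   0  85  96  97  96  94  94  96   0   0   0   0   0   0   0
200   0   0   0   0  90  96  90  93  99  93  93  91  88   0   0   0   0   0   0
202   0   0   0   0 102  88  94  94  91  96  91 100  96  90   0   0   0   0   0
204   0   0   0   0   0 108  92  91  96  96  95  92  93  92  89   0   0   0   0
206   0   0   0   0   0   0 103  94  97  96  94  94  91  91  93  85   0   0   0
208   0   0   0   0   0   0   0  97  99  93  92  97  98  91  89  91   0   0   0
210   0   0   0   0   0   0   0   0 101  94  96  99  93  89  93   0   0   0   0
212   0   0   0   0   0   0   0   0   0 101  95  94  91  86   0   0   0   0   0
214   0   0   0   0   0   0   0   0   0   0  98  87  98   0   0   0   0   0   0
216   0   0   0   0   0   0   0   0   0   0  48  97   0   0   0   0   0   0   0
218   0   0   0   0   0   0   0   0   0   0   0   0   0   0   0   0   0   0   0
220   0   0   0   0   0   0   0   0   0   0   0   0   0   0   0   0   0   0   0
```

View pics/p4.png

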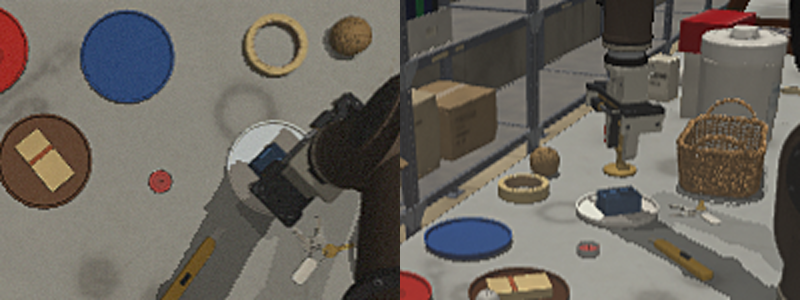

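Request:
drive_tool --increments '[{"grip": -0.4, "tx": 0.0, "ty": -0.003, "tz": -0.1, "turn": 0.0}, {"grip": -0.4, "tx": 0.0, "ty": -0.003, "tz": -0.18, "turn": 0.0}, {"grip": -0.4, "tx": 0.0, "ty": -0.003, "tz": -0.23, "turn": 0.0}, {"grip": -0.4, "tx": 0.0, "ty": -0.003, "tz": -0.25, "turn": 0.0}, {"grip": -0.4, "tx": 0.0, "ty": -0.003, "tz": -0.26, "turn": 0.0}, {"grip": -0.4, "tx": 0.0, "ty": -0.003, "tz": -0.26, "turn": 0.0}]'

```text
clock: 15.5
position: [0.4274, -0.3554, 0.017]
ee_rot: [2.908, 1.141, 0.021]
force: [-0.1, -0.1, 1.3]
width: 0.7
```

Request:
drive_tool --increments '[{"grip": 0.3, "tx": 0.0, "ty": 0.0, "tz": 0.0, "turn": 0.0}, {"grip": 0.3, "tx": 0.0, "ty": 0.0, "tz": 0.0, "turn": 0.0}, {"grip": 0.3, "tx": 0.0, "ty": 0.0, "tz": 0.0, "turn": 0.0}, {"grip": 0.3, "tx": 0.0, "ty": 0.0, "tz": 0.0, "turn": 0.0}, {"grip": 0.3, "tx": 0.0, "ty": 0.0, "tz": 0.0, "turn": 0.0}]' --newtons 15

```text
clock: 16.0
position: [0.4282, -0.3557, 0.0182]
ee_rot: [2.906, 1.14, 0.022]
force: [-1.4, 0.3, 7.5]
width: 0.562
```

Request:
drive_tool --increments '[{"grip": 0.3, "tx": 0.0, "ty": 0.0, "tz": 0.05, "turn": 0.0}, {"grip": 0.3, "tx": 0.0, "ty": 0.0, "tz": 0.12, "turn": 0.0}, {"grip": 0.3, "tx": 0.0, "ty": 0.0, "tz": 0.2, "turn": 0.0}, {"grip": 0.3, "tx": 0.0, "ty": 0.0, "tz": 0.3, "turn": 0.0}, {"grip": 0.3, "tx": 0.0, "ty": 0.0, "tz": 0.3, "turn": 0.0}, {"grip": 0.3, "tx": 0.07, "ty": 0.08, "tz": 0.3, "turn": 0.0}, {"grip": 0.3, "tx": 0.14, "ty": 0.16, "tz": 0.3, "turn": 0.0}, {"grip": 0.3, "tx": 0.21, "ty": 0.25, "tz": 0.3, "turn": 0.0}, {"grip": 0.3, "tx": 0.28, "ty": 0.33, "tz": 0.3, "turn": 0.0}, {"grip": 0.3, "tx": 0.35, "ty": 0.42, "tz": 0.3, "turn": 0.0}, {"grip": 0.3, "tx": 0.42, "ty": 0.5, "tz": 0.3, "turn": 0.0}, {"grip": 0.3, "tx": 0.479, "ty": 0.573, "tz": 0.3, "turn": 0.0}, {"grip": 0.3, "tx": 0.479, "ty": 0.573, "tz": 0.3, "turn": 0.0}, {"grip": 0.3, "tx": 0.479, "ty": 0.573, "tz": 0.3, "turn": 0.0}]'

```text
clock: 17.4
position: [0.6197, -0.1254, 0.1374]
ee_rot: [2.906, 1.144, 0.021]
force: [-1.3, -1.3, -2.0]
width: 0.557
```

Request:
drive_tool --increments '[{"grip": 0.3, "tx": 0.0, "ty": -0.002, "tz": -0.1, "turn": 0.0}, {"grip": 0.3, "tx": 0.0, "ty": -0.002, "tz": -0.18, "turn": 0.0}, {"grip": 0.3, "tx": 0.0, "ty": -0.002, "tz": -0.24, "turn": 0.0}, {"grip": 0.3, "tx": 0.0, "ty": -0.002, "tz": -0.275, "turn": 0.0}, {"grip": 0.3, "tx": 0.0, "ty": -0.002, "tz": -0.292, "turn": 0.0}, {"grip": 0.3, "tx": 0.0, "ty": -0.002, "tz": -0.3, "turn": 0.0}, {"grip": 0.3, "tx": 0.0, "ty": -0.002, "tz": -0.301, "turn": 0.0}, {"grip": 0.3, "tx": 0.0, "ty": -0.002, "tz": -0.301, "turn": 0.0}]'

```text
clock: 18.2
position: [0.6205, -0.1267, 0.0181]
ee_rot: [2.905, 1.142, 0.024]
force: [-0.3, -1.1, -0.1]
width: 0.559
```

Request:
drive_tool --increments '[{"grip": -0.35, "tx": 0.0, "ty": 0.0, "tz": 0.0, "turn": 0.0}, {"grip": -0.35, "tx": 0.0, "ty": 0.0, "tz": 0.0, "turn": 0.0}, {"grip": -0.35, "tx": 0.0, "ty": 0.0, "tz": 0.0, "turn": 0.0}, {"grip": -0.35, "tx": 0.0, "ty": 0.0, "tz": 0.0, "turn": 0.0}, {"grip": -0.35, "tx": 0.0, "ty": 0.0, "tz": 0.1, "turn": 0.0}, {"grip": -0.35, "tx": 0.0, "ty": 0.0, "tz": 0.2, "turn": 0.0}, {"grip": -0.35, "tx": 0.0, "ty": 0.0, "tz": 0.3, "turn": 0.0}, {"grip": -0.35, "tx": 0.0, "ty": 0.0, "tz": 0.4, "turn": 0.0}, {"grip": -0.35, "tx": 0.0, "ty": 0.0, "tz": 0.4, "turn": 0.0}]'

```text
clock: 19.1
position: [0.6239, -0.127, 0.1844]
ee_rot: [2.9, 1.14, 0.037]
force: [0.4, -0.2, 0.3]
width: 0.679
```

Request:
drive_tool --increments '[{"grip": -0.5, "tx": 0.023, "ty": 0.2, "tz": 0.0, "turn": 0.0}, {"grip": -0.5, "tx": 0.023, "ty": 0.4, "tz": 0.0, "turn": 0.0}, {"grip": -0.5, "tx": 0.023, "ty": 0.595, "tz": 0.0, "turn": 0.0}, {"grip": -0.5, "tx": 0.023, "ty": 0.595, "tz": -0.1, "turn": 0.0}, {"grip": -0.5, "tx": 0.023, "ty": 0.595, "tz": -0.136, "turn": 0.0}, {"grip": -0.5, "tx": 0.023, "ty": 0.595, "tz": -0.136, "turn": 0.0}, {"grip": -0.5, "tx": 0.023, "ty": 0.595, "tz": -0.136, "turn": 0.0}, {"grip": -0.5, "tx": 0.023, "ty": 0.595, "tz": -0.136, "turn": 0.0}]'

```text
clock: 19.9
position: [0.6334, 0.1095, 0.1302]
ee_rot: [2.9, 1.138, 0.037]
force: [-0.6, -0.3, 0.3]
width: 0.749
```

```bash
python3 - <<'E'
from h import *
s=observe(); print(s['position'],R.from_rotvec(s['ee_rot']).as_matrix().round(3))
a=get_image('top'); b=get_image('side')
f=lambda x:cv2.resize(x,(400,300),interpolation=cv2.INTER_CUBIC)
cv2.imwrite('pics/p5.png',np.hstack([f(a[100:250,250:450]),f(b[100:250,200:400])])[:,:,::-1])
hsv=cv2.cvtColor(a,cv2.COLOR_RGB2HSV).astype(int); H,S,V=hsv[...,0],hsv[...,1],hsv[...,2]
print('white tray',circ('top',blob((V>135)&(S<30),(408,175,468,232)),.015))
E
```

```text
[0.63343826 0.10950813 0.1301692 ] [[ 0.733  0.68   0.032]
 [ 0.68  -0.733 -0.015]
 [ 0.013  0.033 -0.999]]
white tray (array([ 435.5, -377.3]), array([177.9, 194.4]))
```

View pics/p5.png

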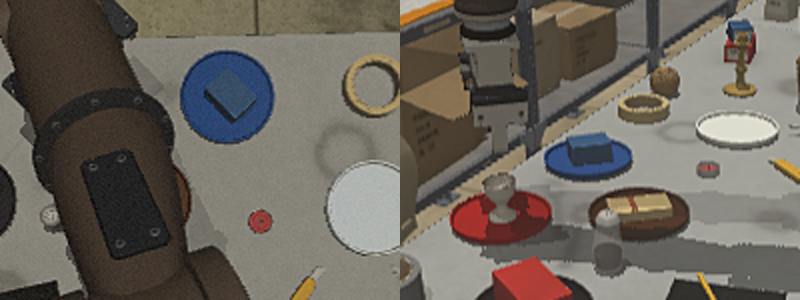

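Request:
drive_tool --increments '[{"grip": -0.5, "tx": 0.0, "ty": 0.004, "tz": -0.08, "turn": 0.0}, {"grip": -0.5, "tx": 0.0, "ty": 0.004, "tz": -0.15, "turn": 0.0}, {"grip": -0.5, "tx": 0.0, "ty": 0.004, "tz": -0.2, "turn": 0.0}, {"grip": -0.5, "tx": 0.0, "ty": 0.004, "tz": -0.22, "turn": 0.0}, {"grip": -0.5, "tx": 0.0, "ty": 0.004, "tz": -0.22, "turn": 0.0}, {"grip": -0.5, "tx": 0.0, "ty": 0.004, "tz": -0.22, "turn": 0.0}]'

```text
clock: 20.6
position: [0.6348, 0.1101, 0.0441]
ee_rot: [2.901, 1.135, 0.041]
force: [-0.8, -0.1, 0.7]
width: 0.749
```

```bash
python3 - <<'E'
from h import *
s=observe(); print(s['position'],R.from_rotvec(s['ee_rot']).as_matrix().round(3)[:,2])
a=get_image('top'); b=get_image('side')
cv2.imwrite('pics/p6.png',cv2.resize(b[150:230,210:310],(800,600),interpolation=cv2.INTER_CUBIC)[:,:,::-1])
hsv=cv2.cvtColor(a,cv2.COLOR_RGB2HSV).astype(int); H,S,V=hsv[...,0],hsv[...,1],hsv[...,2]
for t in (145,152,158):
    p=blob((V>t)&(S<25),(408,175,468,232)); print('white tray',t,circ('top',p,.015),p.min(0),p.max(0))
blue=(H>95)&(H<125)&(S>90)
E
```

```text
[0.63482087 0.11013472 0.04408592] [ 0.034 -0.015 -0.999]
white tray 145 (array([ 429.2, -360.7]), array([153.4, 154.3])) [414. 180.] [461. 226.]
white tray 152 (array([ 429.1, -360.5]), array([152.9, 154. ])) [414. 180.] [461. 226.]
white tray 158 (array([ 426.5, -357. ]), array([142.6, 154.7])) [414. 181.] [458. 226.]
```

View pics/p6.png

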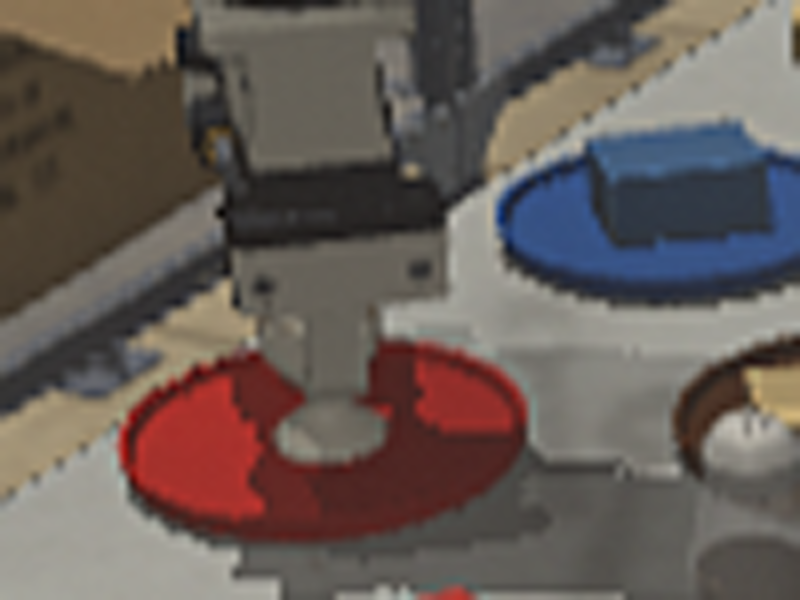

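The view shows the near finger hiding the bowl, with the foot at crop (330,430) below it, centred. The white tray fit is now (429.2, -360.6). Closing.

Request:
drive_tool --increments '[{"grip": 0.3, "tx": 0.0, "ty": 0.0, "tz": 0.0, "turn": 0.0}, {"grip": 0.3, "tx": 0.0, "ty": 0.0, "tz": 0.0, "turn": 0.0}, {"grip": 0.3, "tx": 0.0, "ty": 0.0, "tz": 0.0, "turn": 0.0}, {"grip": 0.3, "tx": 0.0, "ty": 0.0, "tz": 0.0, "turn": 0.0}, {"grip": 0.3, "tx": 0.0, "ty": 0.0, "tz": 0.0, "turn": 0.0}]' --newtons 10

```text
clock: 21.2
position: [0.6351, 0.1108, 0.0447]
ee_rot: [2.901, 1.136, 0.043]
force: [-0.4, -0.3, 3.8]
width: 0.518
```

Request:
drive_tool --increments '[{"grip": 0.3, "tx": 0.0, "ty": 0.0, "tz": 0.04, "turn": 0.0}, {"grip": 0.3, "tx": 0.0, "ty": 0.0, "tz": 0.1, "turn": 0.0}, {"grip": 0.3, "tx": 0.0, "ty": 0.0, "tz": 0.17, "turn": 0.0}, {"grip": 0.3, "tx": 0.0, "ty": 0.0, "tz": 0.25, "turn": 0.0}, {"grip": 0.3, "tx": 0.0, "ty": 0.0, "tz": 0.3, "turn": 0.0}, {"grip": 0.3, "tx": 0.0, "ty": 0.0, "tz": 0.3, "turn": 0.0}, {"grip": 0.3, "tx": 0.0, "ty": 0.0, "tz": 0.3, "turn": 0.0}, {"grip": 0.3, "tx": 0.0, "ty": 0.0, "tz": 0.3, "turn": 0.0}]'

```text
clock: 22.0
position: [0.6342, 0.1104, 0.1631]
ee_rot: [2.901, 1.136, 0.04]
force: [-0.3, -0.1, -0.7]
width: 0.514
```

```bash
python3 - <<'E'
from h import *
s=observe(); print(s['position'],R.from_rotvec(s['ee_rot']).as_matrix().round(3)[:,2])
b=get_image('side')
cv2.imwrite('pics/p7.png',cv2.resize(b[100:220,190:350],(800,600),interpolation=cv2.INTER_CUBIC)[:,:,::-1])
E
```

```text
[0.63422372 0.11044224 0.16310287] [ 0.033 -0.015 -0.999]
```

View pics/p7.png

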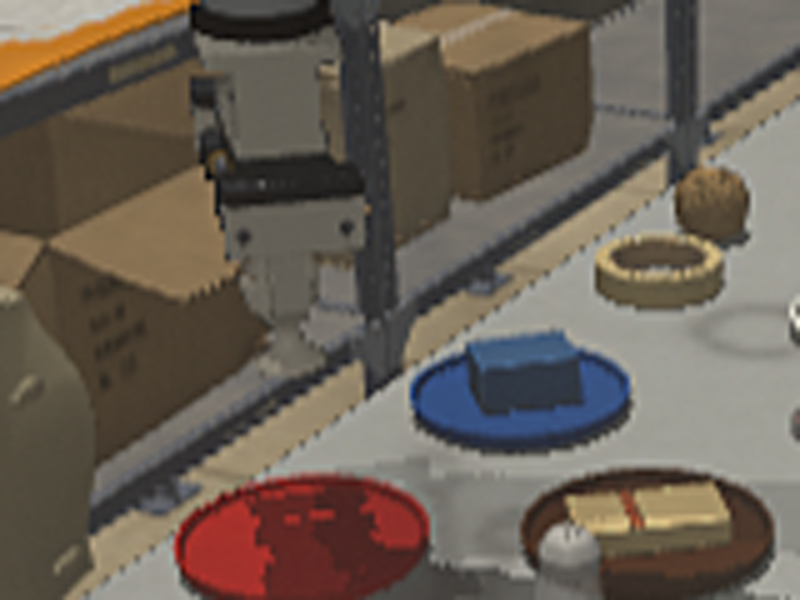

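The cup hangs upright in the jaws at crop (293,350). Carrying it to white.

Request:
drive_tool --increments '[{"grip": 0.3, "tx": -0.03, "ty": -0.07, "tz": 0.0, "turn": 0.0}, {"grip": 0.3, "tx": -0.07, "ty": -0.16, "tz": 0.0, "turn": 0.0}, {"grip": 0.3, "tx": -0.11, "ty": -0.25, "tz": 0.0, "turn": 0.0}, {"grip": 0.3, "tx": -0.15, "ty": -0.34, "tz": 0.0, "turn": 0.0}, {"grip": 0.3, "tx": -0.19, "ty": -0.43, "tz": 0.0, "turn": 0.0}, {"grip": 0.3, "tx": -0.23, "ty": -0.52, "tz": 0.0, "turn": 0.0}, {"grip": 0.3, "tx": -0.26, "ty": -0.59, "tz": 0.0, "turn": 0.0}, {"grip": 0.3, "tx": -0.26, "ty": -0.59, "tz": 0.0, "turn": 0.0}, {"grip": 0.3, "tx": -0.26, "ty": -0.59, "tz": 0.0, "turn": 0.0}]'

```text
clock: 22.95
position: [0.5295, -0.1261, 0.1623]
ee_rot: [2.903, 1.133, 0.037]
force: [-0.9, 0.7, -0.6]
width: 0.518
```

Request:
drive_tool --increments '[{"grip": 0.3, "tx": -0.03, "ty": -0.07, "tz": 0.0, "turn": 0.0}, {"grip": 0.3, "tx": -0.07, "ty": -0.16, "tz": 0.0, "turn": 0.0}, {"grip": 0.3, "tx": -0.11, "ty": -0.25, "tz": 0.0, "turn": 0.0}, {"grip": 0.3, "tx": -0.15, "ty": -0.34, "tz": 0.0, "turn": 0.0}, {"grip": 0.3, "tx": -0.19, "ty": -0.43, "tz": 0.0, "turn": 0.0}, {"grip": 0.3, "tx": -0.22, "ty": -0.51, "tz": 0.0, "turn": 0.0}, {"grip": 0.3, "tx": -0.251, "ty": -0.586, "tz": 0.0, "turn": 0.0}, {"grip": 0.3, "tx": -0.251, "ty": -0.586, "tz": 0.0, "turn": 0.0}, {"grip": 0.3, "tx": -0.251, "ty": -0.586, "tz": 0.0, "turn": 0.0}, {"grip": 0.3, "tx": -0.251, "ty": -0.586, "tz": 0.0, "turn": 0.0}]'

```text
clock: 23.95
position: [0.4304, -0.3586, 0.1619]
ee_rot: [2.902, 1.138, 0.038]
force: [0.2, 0.6, -0.1]
width: 0.519
```

```bash
python3 - <<'E'
from h import *
s=observe(); print(s['position'],R.from_rotvec(s['ee_rot']).as_matrix().round(3)[:,2])
a=get_image('top');b=get_image('side')
f=lambda x:cv2.resize(x,(400,300),interpolation=cv2.INTER_CUBIC)
cv2.imwrite('pics/p8.png',np.hstack([f(a[130:250,360:520]),f(b[90:180,310:430])])[:,:,::-1])
E
```

```text
[ 0.43037938 -0.35857305  0.16189634] [ 0.032 -0.014 -0.999]
```

View pics/p8.png

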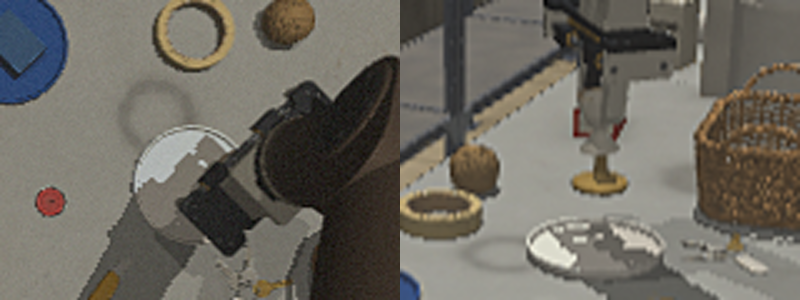

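Request:
drive_tool --increments '[{"grip": 0.3, "tx": -0.002, "ty": -0.005, "tz": -0.1, "turn": 0.0}, {"grip": 0.3, "tx": -0.002, "ty": -0.005, "tz": -0.18, "turn": 0.0}, {"grip": 0.3, "tx": -0.002, "ty": -0.005, "tz": -0.24, "turn": 0.0}, {"grip": 0.3, "tx": -0.002, "ty": -0.005, "tz": -0.27, "turn": 0.0}, {"grip": 0.3, "tx": -0.002, "ty": -0.005, "tz": -0.285, "turn": 0.0}, {"grip": 0.3, "tx": -0.002, "ty": -0.005, "tz": -0.291, "turn": 0.0}, {"grip": 0.3, "tx": -0.002, "ty": -0.005, "tz": -0.293, "turn": 0.0}, {"grip": 0.3, "tx": -0.002, "ty": -0.005, "tz": -0.293, "turn": 0.0}, {"grip": 0.3, "tx": -0.002, "ty": -0.005, "tz": -0.293, "turn": 0.0}]'

```text
clock: 24.95
position: [0.4299, -0.3611, 0.0457]
ee_rot: [2.901, 1.137, 0.039]
force: [0.6, 0.4, -1.5]
width: 0.514
```

Request:
drive_tool --increments '[{"grip": 0.3, "tx": 0.0, "ty": 0.0, "tz": -0.003, "turn": 0.0}, {"grip": 0.3, "tx": 0.0, "ty": 0.0, "tz": -0.003, "turn": 0.0}, {"grip": 0.3, "tx": 0.0, "ty": 0.0, "tz": -0.003, "turn": 0.0}, {"grip": -0.1, "tx": 0.0, "ty": 0.0, "tz": -0.003, "turn": 0.0}, {"grip": -0.2, "tx": 0.0, "ty": 0.0, "tz": -0.003, "turn": 0.0}, {"grip": -0.45, "tx": 0.0, "ty": 0.0, "tz": -0.003, "turn": 0.0}, {"grip": -0.45, "tx": 0.0, "ty": 0.0, "tz": -0.003, "turn": 0.0}, {"grip": -0.45, "tx": 0.0, "ty": 0.0, "tz": -0.003, "turn": 0.0}, {"grip": -0.45, "tx": 0.0, "ty": 0.0, "tz": 0.08, "turn": 0.0}, {"grip": -0.45, "tx": 0.0, "ty": 0.0, "tz": 0.18, "turn": 0.0}, {"grip": -0.45, "tx": 0.0, "ty": 0.0, "tz": 0.3, "turn": 0.0}, {"grip": -0.45, "tx": 0.0, "ty": 0.0, "tz": 0.42, "turn": 0.0}, {"grip": -0.45, "tx": 0.0, "ty": 0.0, "tz": 0.42, "turn": 0.0}, {"grip": -0.45, "tx": 0.0, "ty": 0.0, "tz": 0.42, "turn": 0.0}, {"grip": -0.45, "tx": 0.0, "ty": 0.0, "tz": 0.42, "turn": 0.0}]'

```text
clock: 26.45
position: [0.4292, -0.3607, 0.2127]
ee_rot: [2.902, 1.138, 0.038]
force: [0.0, 0.5, -1.1]
width: 0.724
```

Request:
drive_tool --increments '[{"grip": -0.75, "tx": 0.034, "ty": 0.824, "tz": 0.0, "turn": 1.0}, {"grip": -0.75, "tx": 0.034, "ty": 0.824, "tz": 0.0, "turn": 1.0}, {"grip": -0.75, "tx": 0.034, "ty": 0.824, "tz": 0.0, "turn": 1.0}, {"grip": -0.75, "tx": 0.034, "ty": 0.824, "tz": 0.0, "turn": 1.0}, {"grip": -0.75, "tx": 0.034, "ty": 0.824, "tz": 0.0, "turn": 1.0}, {"grip": -0.75, "tx": 0.034, "ty": 0.824, "tz": 0.0, "turn": 1.0}, {"grip": -0.75, "tx": 0.034, "ty": 0.824, "tz": 0.0, "turn": 1.0}, {"grip": -0.75, "tx": 0.034, "ty": 0.824, "tz": 0.0, "turn": 1.0}, {"grip": -0.75, "tx": 0.034, "ty": 0.824, "tz": 0.0, "turn": 1.0}, {"grip": -0.75, "tx": 0.034, "ty": 0.824, "tz": 0.0, "turn": 1.0}]'

```text
clock: 27.45
position: [0.4423, -0.0323, 0.2118]
ee_rot: [1.958, 2.446, 0.05]
force: [-0.7, -0.9, -0.3]
width: 0.875
```

Request:
drive_tool --increments '[{"grip": -0.75, "tx": 0.034, "ty": 0.824, "tz": 0.0, "turn": 0.787}, {"grip": -0.75, "tx": 0.034, "ty": 0.824, "tz": 0.0, "turn": 0.787}, {"grip": -0.75, "tx": 0.034, "ty": 0.824, "tz": 0.0, "turn": 0.787}, {"grip": -0.75, "tx": 0.034, "ty": 0.824, "tz": 0.0, "turn": 0.787}, {"grip": -0.75, "tx": 0.034, "ty": 0.824, "tz": 0.0, "turn": 0.787}, {"grip": -0.75, "tx": 0.034, "ty": 0.824, "tz": 0.0, "turn": 0.787}, {"grip": -0.75, "tx": 0.034, "ty": 0.824, "tz": 0.0, "turn": 0.787}, {"grip": -0.75, "tx": 0.034, "ty": 0.824, "tz": 0.0, "turn": 0.787}, {"grip": -0.75, "tx": 0.034, "ty": 0.824, "tz": 0.0, "turn": 0.787}, {"grip": -0.75, "tx": 0.034, "ty": 0.824, "tz": 0.0, "turn": 0.787}]'

```text
clock: 28.45
position: [0.4565, 0.2951, 0.2112]
ee_rot: [-0.82, -3.026, -0.048]
force: [-0.4, 0.5, -0.0]
width: 0.878
```

```bash
python3 - <<'E'
from h import *
s=observe(); print(s['position'],R.from_rotvec(s['ee_rot']).as_matrix().round(3))
a=get_image('top');b=get_image('side')
f=lambda x:cv2.resize(x,(400,300),interpolation=cv2.INTER_CUBIC)
cv2.imwrite('pics/p9.png',np.hstack([f(a[100:250,280:480]),f(b[100:295,170:430])])[:,:,::-1])
E
```

```text
[0.45652721 0.29507778 0.21120185] [[-0.863  0.505  0.002]
 [ 0.505  0.863  0.031]
 [ 0.014  0.028 -1.   ]]
```

View pics/p9.png

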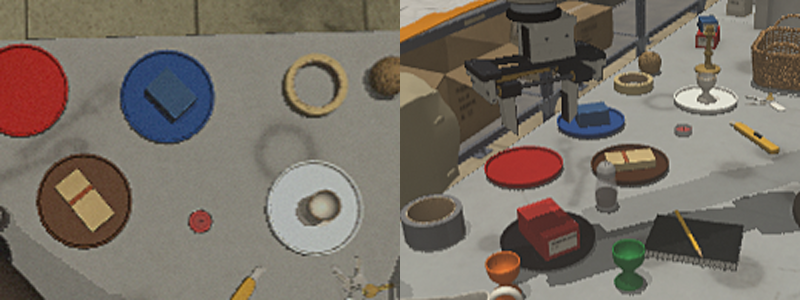

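The blue box, tags and cup all stand in their own trays. Now fetching the red box.

Request:
drive_tool --increments '[{"grip": -0.75, "tx": 0.0, "ty": 0.009, "tz": -0.12, "turn": 0.0}, {"grip": -0.75, "tx": 0.0, "ty": 0.009, "tz": -0.24, "turn": 0.0}, {"grip": -0.75, "tx": 0.0, "ty": 0.009, "tz": -0.34, "turn": 0.0}, {"grip": -0.75, "tx": 0.0, "ty": 0.009, "tz": -0.42, "turn": 0.0}, {"grip": -0.75, "tx": 0.0, "ty": 0.009, "tz": -0.46, "turn": 0.0}, {"grip": -0.75, "tx": 0.0, "ty": 0.009, "tz": -0.475, "turn": 0.0}, {"grip": -0.75, "tx": 0.0, "ty": 0.009, "tz": -0.475, "turn": 0.0}, {"grip": -0.75, "tx": 0.0, "ty": 0.009, "tz": -0.475, "turn": 0.0}]'

```text
clock: 29.35
position: [0.4573, 0.299, 0.0227]
ee_rot: [-0.821, -3.028, -0.05]
force: [-0.2, 0.9, -0.2]
width: 0.876
```

Request:
drive_tool --increments '[{"grip": 0.0, "tx": 0.0, "ty": 0.0, "tz": 0.0, "turn": 0.0}, {"grip": 0.0, "tx": 0.0, "ty": 0.0, "tz": 0.0, "turn": 0.0}, {"grip": 0.0, "tx": 0.0, "ty": 0.0, "tz": 0.0, "turn": 0.0}, {"grip": 0.0, "tx": 0.0, "ty": 0.0, "tz": 0.0, "turn": 0.0}, {"grip": 0.0, "tx": 0.0, "ty": 0.0, "tz": 0.0, "turn": 0.0}]' --newtons 15

```text
clock: 29.85
position: [0.4578, 0.2992, 0.0235]
ee_rot: [-0.822, -3.029, -0.051]
force: [-0.0, -1.1, 6.5]
width: 0.699
```

Request:
drive_tool --increments '[{"grip": 0.0, "tx": 0.0, "ty": 0.0, "tz": 0.05, "turn": 0.0}, {"grip": 0.0, "tx": 0.0, "ty": 0.0, "tz": 0.12, "turn": 0.0}, {"grip": 0.0, "tx": 0.0, "ty": 0.0, "tz": 0.2, "turn": 0.0}, {"grip": 0.0, "tx": 0.0, "ty": 0.0, "tz": 0.3, "turn": 0.0}, {"grip": 0.0, "tx": 0.0, "ty": 0.0, "tz": 0.4, "turn": 0.0}, {"grip": 0.0, "tx": 0.0, "ty": 0.0, "tz": 0.4, "turn": 0.0}, {"grip": 0.0, "tx": 0.07, "ty": -0.07, "tz": 0.4, "turn": 0.0}, {"grip": 0.0, "tx": 0.14, "ty": -0.14, "tz": 0.4, "turn": 0.0}, {"grip": 0.0, "tx": 0.21, "ty": -0.21, "tz": 0.4, "turn": 0.0}, {"grip": 0.0, "tx": 0.28, "ty": -0.28, "tz": 0.4, "turn": 0.0}, {"grip": 0.0, "tx": 0.35, "ty": -0.36, "tz": 0.4, "turn": 0.0}, {"grip": 0.0, "tx": 0.4, "ty": -0.42, "tz": 0.4, "turn": 0.0}, {"grip": 0.0, "tx": 0.444, "ty": -0.463, "tz": 0.4, "turn": 0.0}, {"grip": 0.0, "tx": 0.444, "ty": -0.463, "tz": 0.4, "turn": 0.0}, {"grip": 0.0, "tx": 0.444, "ty": -0.463, "tz": 0.4, "turn": 0.0}, {"grip": 0.0, "tx": 0.444, "ty": -0.463, "tz": 0.4, "turn": 0.0}]'

```text
clock: 31.45
position: [0.6344, 0.1152, 0.183]
ee_rot: [-0.819, -3.028, -0.052]
force: [0.6, 0.1, -1.9]
width: 0.699
```

Request:
drive_tool --increments '[{"grip": 0.0, "tx": 0.002, "ty": -0.003, "tz": -0.1, "turn": 0.0}, {"grip": 0.0, "tx": 0.002, "ty": -0.003, "tz": -0.2, "turn": 0.0}, {"grip": 0.0, "tx": 0.002, "ty": -0.003, "tz": -0.28, "turn": 0.0}, {"grip": 0.0, "tx": 0.002, "ty": -0.003, "tz": -0.34, "turn": 0.0}, {"grip": 0.0, "tx": 0.002, "ty": -0.003, "tz": -0.375, "turn": 0.0}, {"grip": 0.0, "tx": 0.002, "ty": -0.003, "tz": -0.392, "turn": 0.0}, {"grip": 0.0, "tx": 0.002, "ty": -0.003, "tz": -0.399, "turn": 0.0}, {"grip": 0.0, "tx": 0.002, "ty": -0.003, "tz": -0.4, "turn": 0.0}, {"grip": 0.0, "tx": 0.002, "ty": -0.003, "tz": -0.4, "turn": 0.0}]'

```text
clock: 32.35
position: [0.636, 0.1143, 0.0242]
ee_rot: [-0.819, -3.03, -0.053]
force: [0.2, -0.6, -1.5]
width: 0.695
```

Request:
drive_tool --increments '[{"grip": -0.55, "tx": 0.0, "ty": 0.0, "tz": 0.0, "turn": 0.0}, {"grip": -0.7, "tx": 0.0, "ty": 0.0, "tz": 0.0, "turn": 0.0}, {"grip": -0.7, "tx": 0.0, "ty": 0.0, "tz": 0.0, "turn": 0.0}, {"grip": -0.7, "tx": 0.0, "ty": 0.0, "tz": 0.0, "turn": 0.0}, {"grip": -0.7, "tx": 0.0, "ty": 0.0, "tz": 0.1, "turn": 0.0}, {"grip": -0.7, "tx": 0.0, "ty": 0.0, "tz": 0.2, "turn": 0.0}, {"grip": -0.7, "tx": 0.0, "ty": 0.0, "tz": 0.3, "turn": 0.0}, {"grip": -0.7, "tx": 0.0, "ty": 0.0, "tz": 0.4, "turn": 0.0}, {"grip": -0.7, "tx": 0.0, "ty": 0.0, "tz": 0.5, "turn": 0.0}, {"grip": -0.7, "tx": 0.0, "ty": 0.0, "tz": 0.5, "turn": 0.0}, {"grip": -0.7, "tx": -0.5, "ty": 0.7, "tz": 0.6, "turn": 0.0}, {"grip": -0.7, "tx": -0.5, "ty": 0.7, "tz": 0.6, "turn": 0.0}, {"grip": -0.7, "tx": -0.5, "ty": 0.7, "tz": 0.6, "turn": 0.0}, {"grip": -0.7, "tx": -0.5, "ty": 0.7, "tz": 0.6, "turn": 0.0}, {"grip": -0.7, "tx": -0.5, "ty": 0.7, "tz": 0.6, "turn": 0.0}, {"grip": -0.7, "tx": -0.5, "ty": 0.7, "tz": 0.6, "turn": 0.0}, {"grip": -0.7, "tx": -0.5, "ty": 0.7, "tz": 0.6, "turn": 0.0}, {"grip": -0.7, "tx": -0.5, "ty": 0.7, "tz": 0.6, "turn": 0.0}, {"grip": -0.7, "tx": -0.5, "ty": 0.7, "tz": 0.6, "turn": 0.0}]'

```text
clock: 34.25
position: [0.4349, 0.3953, 0.2641]
ee_rot: [-0.814, -3.031, -0.053]
force: [-0.0, -0.2, -0.3]
width: 0.847
```

```bash
python3 - <<'E'
from h import *
im=get_image('top'); b=get_image('side'); hsv=cv2.cvtColor(im,cv2.COLOR_RGB2HSV).astype(int); H,S,V=hsv[...,0],hsv[...,1],hsv[...,2]
cv2.imwrite('pics/p10.png',np.hstack([cv2.resize(x,(400,300),interpolation=cv2.INTER_CUBIC) for x in (im[100:265,260:480],b[100:280,190:430])])[:,:,::-1])
blue=(H>95)&(H<125)&(S>60)
print('tag',rect('top',blob((S>60)&(V>115)&(H>10),(295,173,350,230)),.027))
p=blob(V<115,(425,185,452,222)); print('cup dark',p.min(0),p.max(0))
for v in range(192,218,2): print(v,' '.join(f'{V[v,u]}/{S[v,u]}' for u in range(424,456,2)))
print('blue: row samples',[(u,S[148,u],V[148,u]) for u in range(345,385,3)])
E
```

```text
tag (array([450.3,  13.6]), array([94.1, 47.5]), 38.38232421875)
cup dark [429. 195.] [449. 212.]
192 185/8 182/6 180/6 182/3 183/7 180/6 184/6 181/3 186/8 185/7 185/8 186/5 179/6 181/8 184/6 173/6
194 181/6 180/4 182/4 186/7 183/7 183/3 184/8 185/8 196/7 162/6 197/6 189/7 182/4 182/6 186/11 182/8
196 179/3 184/7 182/4 183/4 182/7 189/7 176/6 129/63 70/62 79/39 62/62 105/83 174/10 184/6 185/6 184/7
198 181/6 183/7 182/3 187/5 180/9 120/45 106/103 141/47 149/44 142/41 123/39 79/45 109/68 197/10 181/8 184/6
200 179/3 185/8 187/8 114/34 101/48 84/76 133/46 178/44 178/44 170/47 154/43 114/45 63/45 166/25 183/8 183/8
202 182/7 190/11 171/4 93/36 97/42 101/76 171/45 179/33 185/29 184/32 170/48 132/41 83/43 136/36 186/8 178/7
204 184/12 186/7 121/38 105/32 102/40 90/57 158/44 180/33 186/29 180/33 169/48 135/49 81/41 154/35 183/8 181/10
206 183/8 189/8 115/44 114/34 100/46 77/40 160/65 181/39 185/37 180/43 156/44 114/42 75/88 171/10 182/6 183/7
208 183/3 182/10 174/4 125/33 89/43 85/42 76/30 125/88 163/38 149/41 114/31 69/63 166/23 186/5 181/6 181/7
210 184/6 184/6 190/7 114/42 128/38 76/34 
[... 207 characters left out ...]
6 189/9 186/5 185/8 182/6 183/4 183/10 181/4 181/8 183/10 186/7
216 181/4 183/6 183/7 182/7 181/6 181/3 181/7 182/7 182/7 183/7 183/7 184/8 183/11 181/7 180/6 193/11
blue: row samples [(345, np.int64(142), np.int64(117)), (348, np.int64(156), np.int64(116)), (351, np.int64(148), np.int64(112)), (354, np.int64(27), np.int64(38)), (357, np.int64(115), np.int64(100)), (360, np.int64(122), np.int64(111)), (363, np.int64(118), np.int64(104)), (366, np.int64(116), np.int64(103)), (369, np.int64(113), np.int64(104)), (372, np.int64(113), np.int64(104)), (375, np.int64(109), np.int64(105)), (378, np.int64(156), np.int64(108)), (381, np.int64(160), np.int64(118)), (384, np.int64(148), np.int64(119))]
```

View pics/p10.png

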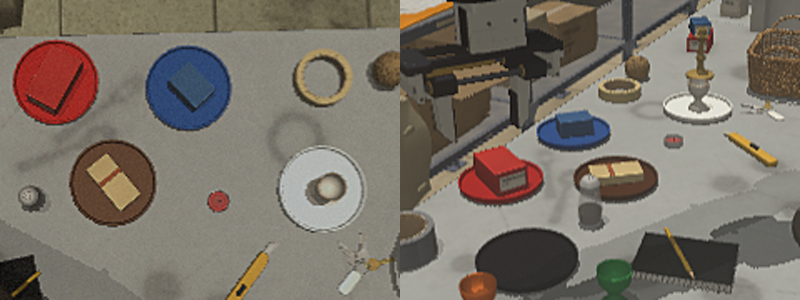

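All four are in their own trays, black is empty and the shaker stands at crop (30,197). A last numeric check:

```bash
python3 - <<'E'
from h import *
im=get_image('top'); g=cv2.cvtColor(cv2.GaussianBlur(im,(3,3),0),cv2.COLOR_RGB2HSV).astype(int); H,S,V=g[...,0],g[...,1],g[...,2]
print('cup',cast('top',(441.2,202.7),.07)[0,:2])
print('blue',rect('top',blob((S<133)&(S>90)&(V>75),(345,128,383,168)),.043))
print('H/S/V red box',g[143,288],'tray',g[150,272], g[130,300])
print('red',rect('top',blob((V<138)&(V>110),(272,125,310,165)),.053))
for v in range(128,166,3): print(v,' '.join(f'{V[v,u]:3d}' for u in range(268,316,2)))
ref=cv2.cvtColor(cv2.imread('pics/top0.png'),cv2.COLOR_BGR2RGB)
t=ref[200:218,268:286].copy(); r=cv2.matchTemplate(im[190:228,258:296],t,cv2.TM_CCOEFF_NORMED); print('shaker shift px',np.array(cv2.minMaxLoc(r)[3])-10,r.max())
E
```

```text
cup [ 0.42718598 -0.3548615 ]
blue (array([ 615.6, -130.2]), array([72.9, 51. ]), 43.65399932861328)
H/S/V red box [  2 188 153] tray [  1 196 161] [  1 198 156]
red (array([682.7, 160.8]), array([38.7, 22. ]), -48.95865249633789)
128 138 136 137 137 108 132 159 161 157 155 158 158 158 157 153 162 162 154 124 137 138 135 136 135
131 137 139 125 118 155 155 156 158 156 159 158 160 159 157 155 156 154 157 160 143 126 139 138 136
134 137 126 121 157 157 156 159 155 157 158 158 158 159 158 158 156 155 157 136 155 153 131 139 137
137 138 108 161 158 158 156 153 155 157 157 156 157 158 157 157 157 156 139  61 143 159 128 134 136
140 120 142 156 157 157 157 156 156 156 156 156 157 156 156 156 157 152  67 106 140 160 165 120 133
143 112 158 157 157 151 150 154 154 154 153 153 156 155 156 155 153  82  87 139 160 162 165 138 127
146 111 161 159 159 149 150 151 153 154 152 154 154 154 153 155  90  83 140 154 161 161 160 137 130
149 127 153 161 150 149 149 150 152 151 152 152 153 152 155 107  67 132 153 161 159 160 159 119 123
152 135 134 162 120 128 152 154 152 152 153 153 153 156 124  63 128 145 162 163 161 162 150 118 129
155 135 129 154 129  78  68  96 141 157 155 154 154 135  62 122 142 159 162 161 163 153 123 107 134
158 136 121 125 152 167 151 108  77  68 100 145 147  62 106 141 158 161 161 160 159 121 112 127 121
161 134 136 128 111 141 163 165 164 136  97  67  54  99 139 158 162 162 160 154 111 101 119 118 119
164 138 136 136 132 124 129 133 152 160 167 164 154 159 162 161 160 155 113  89 115 119 116 122 125
shaker shift px [0 0] 0.980343
```

```bash
python3 -c "
from h import *
print('red',cast('top',(288.5,143.7),.053)[0,:2]); print(sign_off())"
```

```text
red [0.62875285 0.1157992 ]
the job is handed in; nothing more can be done
None
```

All four goods are upright on their own trays, and I handed the job in at about 34 s of the 141 s allowed. I parked the red box on the black tray. Then I moved the tags to brown, the blue box to blue and the egg cup to white, and last the red box to red.

My last top-view check compared each item's centre with its tray's centre, against the 15 mm limit:

| Item | Offset from tray centre | How measured |
|---|---|---|
| Tags | about 1.5 mm | fitted outline |
| Blue box | about 5 mm | fitted outline |
| Egg cup | about 6 mm | rim centre read by hand from pixel values |
| Red box | about 7 mm | face corners read by hand from pixel values |

- **Shaker and black tray:** the shaker showed no shift in the image, and the black tray is empty. The gripper was open and clear of everything.
- **Failed check:** the automatic outline fit of the red box on the red tray found nothing usable, because the colours are too alike. That is why I used its corners.
- **Disagreement:** for the red box and the cup, the arm's own position at release put them within 2 mm of centre, nearer than the pictures did.
- **Drift:** the tool's tilt crept up to about 0.035 rad during the run. Everything still stood flat after release.

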